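Slide a label plate out over the end of its riser ledge

TASK

The thin metal label plate lying on the wooden riser ledge has to be ready to be picked up by its end. Without picking it up or tilting it, push it with the fingertips along the ledge, away from the raised end stop, until it sticks out over the open end as far as the small steel tongue under that end does, and lies flat and straight with its long edge against the low back fence. Leave everything else where it is.

Things in the scene. Friction and masses are not known exactly. Their poses are not given: they have to be found in the camera images.
- ledge: fixed riser: light wooden board 90 (x) x 260 (y) x 15 mm on a dark steel pedestal on the green mat. Origin: under its centre, on the mat; flat top 115 mm higher; y along the board, x across it to the back. Ends at y = +-130 mm: one closed by the end stop, the other open. Aluminium fence on the back edge: inner face at x = +39 mm, 6 thick, 232 long, 11 high; front edge x = -45 mm, bare.
- end_stop: fixed dark wooden block closing one end of the ledge, 94 (x) x 24 (y) mm, rising 20 mm above the board's top. Origin: middle of that end of the board at its top (ledge y = +130 or -130 mm); the block reaches 12 mm inward from it. Axes as the ledge's.
- tongue: fixed flat steel strip, 14 (x) x 60 (y) x 4 mm, under the front corner of the ledge's open end; it sticks out 30 mm past the board's end, its top 15 mm below the board's top, midline 36 mm to the front of the origin (a plate at the fence does not hide it). Origin: middle of the open end at the board's top (ledge y = +130 or -130 mm). Axes as the ledge's.
- plate: loose aluminium plate 60 (x) x 100 (y) x 4 mm, 0.1 to 0.2 kg, a 6 mm hole near each short end. Origin: centre of its underside. Starts flat about mid-board, 2 to 25 mm off the fence, slightly askew, 45 mm or more from the end stop. Against the fence its origin is at ledge x = +9 mm; out as far as the tongue, 110 mm along ledge y towards the open end. It tips off if half hangs over.
- sanding_block: wooden sanding block 46 x 80 x 28 mm, loose on the flat white tray to the right of the ledge's foot; a bystander, origin at the centre of its underside
- tape_roll: yellow roll of masking tape, 76 mm across, 18 mm high, lying loose on the flat white tray; a bystander, origin at the centre of its underside
- rest_block: small brown block 22 x 50 x 18 mm, loose on the desk behind the ledge's foot; a bystander, origin at the centre of its underside
- jar: small round jar with a gold lid, 42 mm across, 46 mm high, loose on the mat in front of the ledge's foot; a bystander, origin at the centre of its underside
- wood_spatula: thin wooden spatula 22 x 149 x 8 mm, loose on the mat to the left of the ledge; a bystander, origin at the centre of its underside
Things that resemble listed ones, but are neither listed nor needed, are in the scene too. Of the things shaped like the plate, the aluminium one is meant.

How it is judged:
At the end, for the whole second after the job is handed in: The plate lies still and flat on the ledge, sticking out over the open end level with the tongue's tip (30 mm, within 10 mm), its long edge along the back fence (gap at the middle under 5 mm, askew by less than 0.06 rad) (((y of tongue in the frame of ledge above 0 m and y of plate in the frame of ledge between 0.1 and 0.12 m) or (y of tongue in the frame of ledge below 0 m and y of plate in the frame of ledge between -0.12 and -0.1 m)) and x of plate in the frame of ledge above 0.004 m and angle between the y axis of plate and the y axis of ledge, either way round below 0.06 rad and angle between plate's own z axis and vertical below 0.05 rad and z of plate in the frame of ledge between 0.112 and 0.118 m and linear speed of plate below 0.01 m/s); the robot touches nothing.
It fails at once if the plate is lifted off the ledge (z of plate in the frame of ledge above 0.123 m).
It fails at once if the plate is tilted or tips off the ledge (angle between plate's own z axis and vertical above 0.2 rad).
It fails at once if a bystander is moved by more than 15 mm (distance of any of sanding_block, tape_roll, rest_block, jar, wood_spatula from where it was at the start of the episode above 0.015 m).
It also fails if it takes over 48 s, if anything falls off the work surface, if the arm or the gripper's body presses on something with over 40 N, if the wrist force passes 120 N, or if a joint passes its speed limit or range.

ROBOT

A 6-joint arm with a two-finger parallel gripper is mounted at the origin on a cart in front of the work surface, level with it; the furniture and walls round the work are solid. World frame = base frame: x ahead of the robot, y to its left, z up, the work surface at z = 0. Lengths are in m, angles in rad, forces in N, time in s.
With the tool pointing down it reaches from about 0.425 to 0.95 m from the base axis. Payload 3.5 kg.
Tool frame: the origin (TCP) lies midway between the tips of the shut fingers; the grasp point (between the pads) lies 19 mm behind it; z points along the fingers, y is the direction in which the jaws open and shut (so a half turn about z gives the same grasp; the last joint's range is limited). The gripper opens to 85 mm and grips with 20 to 120 N. Pads are 22 mm wide; open, the fingers measure 114 mm over their backs; the gripper's body (76 mm by 85 mm) begins 54 mm behind the grasp point. The pads swing forward as they close: fully open they stand 13 mm farther back than shut.
Start: joints at [-1.404, 0.286, 1.577, -0, 1.279, -0.15], TCP at [0.21, -0.641, 0.231] pointing down, gripper open.
Joint ranges: [-2.77, 2.77], [-0.9, 2.22], [0.21, 2.48], [-1.53, 4.67], [0.24, 2.81], [-2.84, 2.84]. Speed limits (rad/s): [2.79, 2.79, 3.14, 3.14, 3.14, 3.14].

INTERFACE

Orientations are given as a unit quaternion [x, y, z, w].
In Python, from plant import * gives the robot as it stands.
- The arm moves only by the shell command python3 -m jog 'ROWS' [FORCE]. ROWS is a JSON object of lists of equal length, an entry for each row: "travel": the shift along the world's x, y, z in mm, a list of three; "dr": the turn, a rotation vector about the world's x, y, z in degrees, a list of three; "jaw": the closure in counts, from 0 (fully open) to 255 (shut). In form: {"travel": [[x, y, z], ...], "dr": [[wx, wy, wz], ...], "jaw": [jaw, ...]}. A call has 1 to 5 rows; each row shifts and turns the commanded pose from where the row before left it; what a row does not reach is not made up. A row lasts 1/12 s, in which the tool goes at most 41.7 mm and 7.16 degrees, less where a joint would pass 70% of its speed; a pose out of reach is approached as far as the arm can. A call is refused whole if a number of a shift passes 41.7 or a number of a turn 7.16, either way. A call with a gripper value outside its range is refused whole. The fingers move at their own pace and stop on an object; FORCE is the grip in N (left out, the last holds). Time passes only in rows, so rows that do not move let the fingers close. It gives the time, the measured TCP pose, the force and the opening at its end, in the units of the state.
- get_state(): the state, without advancing time (a new reading comes with each control period).
- read_camera(name): name is "scene" or "top" or "wrist"; returns the picture (384x512x3 uint8, red, green, blue); there is no depth.
- camera_info(name): a dict with "K" (3x3 intrinsics, pixels), "k1" (the pictures are not rectified: a ray, as slopes to the right and down, at radius r is drawn at 1 + k1 r^2 times it, then the intrinsics apply), "R" (3x3) and "t" (3): a world point X has camera coordinates R X + t; the wrist camera has in their place "mount" (4x4, takes a point from camera to tool coordinates, whose origin is the TCP and whose axes are the flange's). Camera axes: x right, y down, z forward; pixel columns grow to the right and rows downward; lengths in m; the calibration is good to about 2 mm. A picture is of the moment at which its call begins: read the wrist's pose just before it. camera_info takes no time and is no camera call.
- sign_off(): hands the job in, once; it reports no verdict.
The state is a dict: "time": time; "qpos": joint angles; "dq": joint speeds; "joint_efforts": joint torques, N m; "eef_pos": TCP position; "tcp_rot": TCP orientation; "contact_force": force on the tool from outside, world axes, zero at the start; "wrist_torque": the same for the moment, N m; "opening": opening from 0.0 (shut) to 1.0 (fully open).
Only numpy, scipy, OpenCV 4.12 (cv2) and the standard library are available. Lean on these libraries where they do the work, as an engineer would, in place of code of your own. Each camera call takes 0.05 s, during which the arm holds its last target. There are 200 camera calls.

## Working session

There is one attempt and no reset: what is moved stays moved. The work goes in short steps, Python scripts to look and compute and a shell command to move; the robot and the scene stay as the last step left them, time stands still between calls to the robot, and variables do not carry over. Pictures are saved under pics/ and viewed, about 8 in all and at most 12, crops included, and the job is handed in when it is done.

```bash
mkdir -p pics
python3 - <<'E'
from plant import *
import cv2,numpy as np
for n in("scene","top"):
    cv2.imwrite(f"pics/{n}0.png",read_camera(n)[:,:,::-1]); print(n,camera_info(n))
print(camera_info("wrist")); print(get_state())
E
```

```text
scene {'K': array([[483.9405629 ,   0.        , 258.4098054 ],
       [  0.        , 483.9405629 , 191.52369102],
       [  0.        ,   0.        ,   1.        ]]), 'k1': -0.1800051535896532, 'R': array([[ 0.70564294, -0.7084516 ,  0.01282061],
       [-0.61494564, -0.62129591, -0.48562667],
       [ 0.35200838,  0.33479505, -0.87407229]]), 't': array([-0.16427685,  0.4862254 ,  1.14707884])}
top {'K': array([[408.84804002,   0.        , 259.55113456],
       [  0.        , 408.84804002, 188.8883358 ],
       [  0.        ,   0.        ,   1.        ]]), 'k1': -0.03432515500206857, 'R': array([[ 0.01718808, -0.99985162,  0.00114554],
       [-0.98945676, -0.01717415, -0.1438067 ],
       [ 0.14380503,  0.0013383 , -0.98960513]]), 't': array([0.22445338, 0.49781173, 0.87218419])}
{'K': array([[302.75286248,   0.        , 257.93622643],
       [  0.        , 302.75286248, 193.44723448],
       [  0.        ,   0.        ,   1.        ]]), 'k1': -0.051352069484669645, 'mount': array([[-2.57764443e-04, -9.52900089e-01, -3.03284280e-01,
         7.85698899e-02],
       [ 9.99999965e-01,
[... 238 characters left out ...]
e': 0.1, 'qpos': array([-1.40397874e+00,  2.87106561e-01,  1.57803159e+00,  2.68638265e-05,
        1.27859738e+00, -1.49987333e-01]), 'dq': array([-2.40344970e-03, -3.26303673e-03, -2.99315778e-03,  1.64940264e-03,
        7.97745494e-05, -3.74128368e-04]), 'joint_efforts': array([ 5.47758791e-04, -4.07300162e+01, -2.93699151e+01, -1.65409028e-04,
        3.44847038e-03, -1.94730951e-06]), 'eef_pos': array([ 0.21022712, -0.64080459,  0.2300653 ]), 'tcp_rot': array([ 9.87480586e-01,  1.57736945e-01,  3.84181212e-06, -1.07150468e-03]), 'contact_force': array([-0.98062806, -0.59211919, -0.17243165]), 'wrist_torque': array([-0.0565138 , -0.03266634,  0.0235476 ]), 'opening': 0.9990590165575042}
```

View pics/scene0.png

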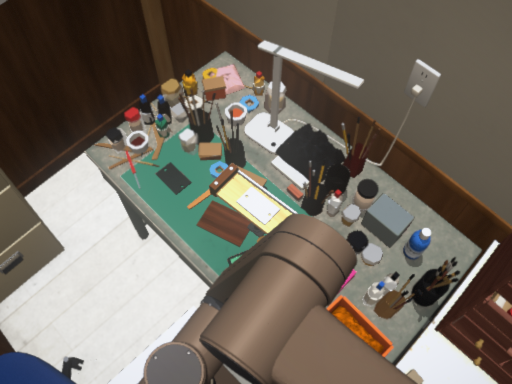

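View pics/top0.png

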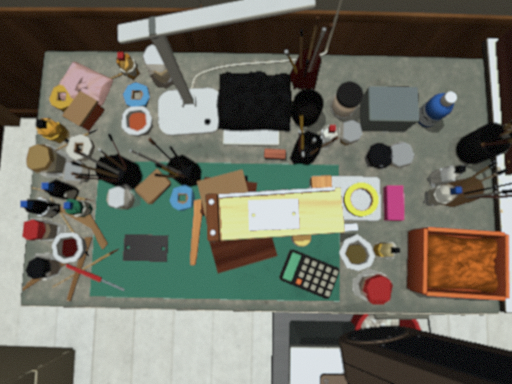

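Candidates for the plate: the light plate on the ledge at top (274,214), the dark plate on the mat (146,248), and the white strip at (251,137). The light one on the ledge fits. The end stop is on the left (212,215) and the open end and tongue are on the right (350,227). I'll check with one close crop.

Run:
```python
import cv2
a=cv2.imread("pics/top0.png")[175:260,190:370]
cv2.imwrite("pics/crop0.png",cv2.resize(a,None,fx=4.4,fy=4.4,interpolation=cv2.INTER_CUBIC))
```

```text
(no output)
```

View pics/crop0.png

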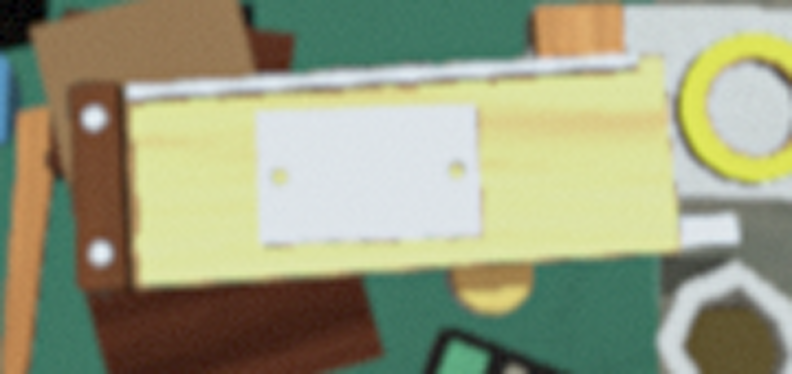

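The crop shows the plate with two holes at its crop corners (257,108)-(480,240), the end stop with screws at left, and the tongue at (710,230) past the open right end. The choice is confirmed. Next I measure the ledge and the plate.

```bash
cat > h.py <<'E'
import cv2,numpy as np
from plant import *
from scipy.spatial.transform import Rotation as Rn
def rays(name,px,st=None):
    c=camera_info(name); d=np.array([c["k1"],0,0,0,0.])
    u=cv2.undistortPoints(np.array(px,float).reshape(-1,1,2),c["K"],d)[:,0]
    v=np.c_[u,np.ones(len(u))]
    if name=="wrist":
        R=Rn.from_quat(st["tcp_rot"]).as_matrix(); M=c["mount"]
        return st["eef_pos"]+R@M[:3,3], v@(R@M[:3,:3]).T
    return -c["R"].T@c["t"], v@c["R"]
def onplane(name,px,z,st=None):
    o,d=rays(name,px,st); return o+d*((z-o[2])/d[:,2])[:,None]
def proj(name,X):
    c=camera_info(name)
    return cv2.projectPoints(np.array(X,float).reshape(-1,1,3),cv2.Rodrigues(c["R"])[0],c["t"],c["K"],np.array([c["k1"],0,0,0,0.]))[0][:,0]
def biggest(m):
    cs,_=cv2.findContours(m.astype(np.uint8),cv2.RETR_EXTERNAL,cv2.CHAIN_APPROX_NONE)
    return max(cs,key=cv2.contourArea)
E
python3 - <<'E'
from h import *
a=cv2.imread("pics/top0.png"); hsv=cv2.cvtColor(a,cv2.COLOR_BGR2HSV)
roi=np.zeros(a.shape[:2],bool); roi[185:245,200:346]=1
H,S,V=[hsv[...,i] for i in range(3)]
w=roi&(H>20)&(H<36)&(S>50)&(V>170)
c=biggest(w); P=onplane("top",c[:,0]+0.0,0.115)[:,:2]
r=cv2.minAreaRect((P*1000).astype(np.float32)); print("wood",r); print(cv2.boxPoints(r))
roi[:]=0; roi[196:233,244:304]=1
p=roi&(S<35)&(V>170); c=biggest(p); P=onplane("top",c[:,0],0.119)[:,:2]
r=cv2.minAreaRect((P*1000).astype(np.float32)); print("plate",r); print(cv2.boxPoints(r))
print("tongue tip",onplane("top",[(190+738/4.4-.5,175+228/4.4-.5)],0.1))
print("stop screws",onplane("top",[(190+94/4.4,175+117/4.4),(190+101/4.4,175+252/4.4)],0.135))
E
```

```text
wood ((431.3087158203125, 189.1624298095703), (87.8407211303711, 248.41839599609375), 5.854687213897705)
[[374.9474   308.2436  ]
 [400.28754   61.120995]
 [487.67004   70.08127 ]
 [462.3299   317.20386 ]]
plate ((431.4772033691406, 204.7305450439453), (61.21372604370117, 101.0761947631836), 3.0153257846832275)
[[398.25427 253.58865]
 [403.57117 152.6524 ]
 [464.70013 155.87244]
 [459.38324 256.8087 ]]
tongue tip [[0.41083396 0.0323319  0.1       ]]
stop screws [[0.4525532  0.32725663 0.135     ]
 [0.3925236  0.32213776 0.135     ]]
```

Ledge: yaw about 5.8°, centre about (0.431, 0.194), open end towards world −y. Plate: centre about (0.431, 0.205), yaw about 3°, roughly 7 mm off the fence. The sizes I measured, 61×101 mm, match those given. I'll push with shut fingers at tool yaw 96° (18° now, so +78°) and swing over with arcing moves.

```bash
python3 -m jog '{"travel":[[20,33,6],[20,33,6],[20,33,6],[20,33,6],[20,33,6]],"dr":[[0,0,0],[0,0,0],[0,0,7],[0,0,7],[0,0,7]],"jaw":[255,255,255,255,255]}' 20
python3 -m jog '{"travel":[[20,33,0],[20,33,0],[20,33,0],[20,33,0],[20,33,0]],"dr":[[0,0,7],[0,0,7],[0,0,7],[0,0,7],[0,0,7]],"jaw":[255,255,255,255,255]}'
python3 -m jog '{"travel":[[20,33,0],[20,33,0],[0,35,0],[0,35,0],[0,35,0]],"dr":[[0,0,7],[0,0,7],[0,0,7],[0,0,1],[0,0,0]],"jaw":[255,255,255,255,255]}'
python3 -m jog '{"travel":[[0,35,0],[0,35,0],[0,35,0],[0,35,0],[0,35,0]],"dr":[[0,0,0],[0,0,0],[0,0,0],[0,0,0],[0,0,0]],"jaw":[255,255,255,255,255]}'
```

```text
time: 0.52
eef_pos: [0.3107, -0.4745, 0.2608]
tcp_rot: [0.941, 0.338, 0.0, -0.001]
contact_force: [0.2, -0.5, -0.8]
opening: 0.303
time: 0.93
eef_pos: [0.4107, -0.3094, 0.2609]
tcp_rot: [0.796, 0.605, 0.0, -0.0]
contact_force: [0.8, -0.3, -0.1]
opening: -0.002
time: 1.35
eef_pos: [0.45, -0.1385, 0.2607]
tcp_rot: [0.668, 0.744, -0.0, -0.001]
contact_force: [0.9, 0.1, -0.1]
opening: 0.001
time: 1.77
eef_pos: [0.4496, 0.0363, 0.261]
tcp_rot: [0.668, 0.744, -0.0, -0.0]
contact_force: [0.5, 0.1, -0.1]
opening: 0.002
```

```bash
python3 -m jog '{"travel":[[0,30,0],[0,30,0],[0,30,0],[0,0,0],[0,0,0]],"dr":[[0,0,0],[0,0,0],[0,0,0],[0,0,0],[0,0,0]],"jaw":[255,255,255,255,255]}'
python3 - <<'E'
from h import *
st=get_state(); a=read_camera("wrist")[:,:,::-1]; cv2.imwrite("pics/w1.png",a); np.save("w1.npy",np.r_[st["eef_pos"],st["tcp_rot"]])
E
```

```text
time: 2.18
eef_pos: [0.4497, 0.1258, 0.2608]
tcp_rot: [0.667, 0.745, -0.001, -0.0]
contact_force: [-0.4, -0.8, -0.3]
opening: 0.003
```

View pics/w1.png

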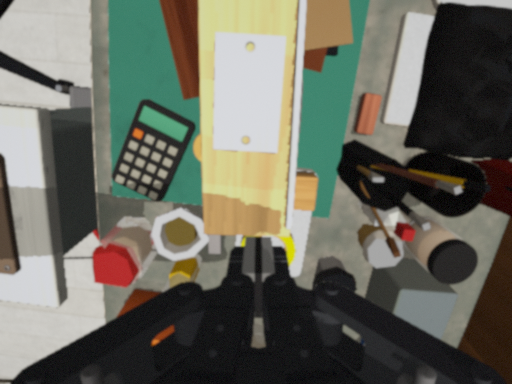

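The wrist view shows the plate at (214–284, 33–153), the board's front edge at column ~200, the fence at ~297, the open end at row ~235 and the shut fingertips at (258,245).

Run:
```python
from h import *
v=np.load("w1.npy"); st=dict(eef_pos=v[:3],tcp_rot=v[3:])
a=cv2.imread("pics/w1.png"); hsv=cv2.cvtColor(a,cv2.COLOR_BGR2HSV); H,S,V=[hsv[...,i] for i in range(3)]
r=np.zeros(H.shape,bool); r[25:160,206:290]=1
c=biggest(r&(S<40)&(V>150)); P=onplane("wrist",c[:,0],.119,st)[:,:2]*1000
q=cv2.minAreaRect(P.astype(np.float32)); print("plate",q,"\n",cv2.boxPoints(q))
wood=((H>10)&(H<36)&(S>60)&(V>120))
F,B=[],[]
for y in range(5,200,3):
    xs=np.where(~wood[y,190:250])[0]
    # front edge: first wood col run
    w=np.where(wood[y,188:215])[0]
    if len(w): F.append((188+w[0]-.5,y))
    w=np.where(wood[y,284:303])[0]
    if len(w): B.append((284+w[-1]+.5,y))
for n,L,z in(("front",F,.115),("fence",B,.115)):
    X=onplane("wrist",L,z,st)[:,:2]*1000
    d=cv2.fitLine(X.astype(np.float32),cv2.DIST_HUBER,0,.01,.01).ravel(); d*=np.sign(d[1]); print(n,"yaw",np.degrees(np.arctan2(-d[0],d[1])),"x at y=200:",d[2]+(200-d[3])*d[0]/d[1])
E_=[]
for x in range(210,235,2):
    w=np.where(wood[215:250,x])[0]
    if len(w):E_.append((x,215+w[-1]+.5))
print("end",E_[::4],onplane("wrist",E_,.115,st)[::4,:2]*1000)
```

```text
plate ((432.2758483886719, 204.42825317382812), (61.42526626586914, 101.9891586303711), 2.8887619972229004) 
 [[399.03226 253.81021]
 [404.1722  151.95065]
 [465.51944 155.0463 ]
 [460.3795  256.90585]]
front yaw 4.8864512 x at y=200: -421.9402
fence yaw 4.762579 x at y=200: -507.33508
end [(210, np.float64(234.5)), (218, np.float64(234.5)), (226, np.float64(235.5)), (234, np.float64(235.5))] [[407.09169435  61.05557114]
 [415.45282193  62.00382525]
 [423.89345397  61.79598051]
 [432.24744303  62.73683938]]
```

Refined figures: ledge yaw about 4.9°. The plate is about 10 mm off the fence and has about 121 mm to go along the board. First push is toward the fence, from in front of the plate.

```bash
python3 -m jog '{"travel":[[-18.5,21,0],[-18.5,21,0],[-18.5,21,0],[-18.5,21,0],[0,0,-30]],"dr":[[0,0,-1],[0,0,0],[0,0,0],[0,0,0],[0,0,0]],"jaw":[255,255,255,255,255]}'
python3 -m jog '{"travel":[[0,0,-30],[0,0,-30],[0,0,-30],[0,0,-15],[0,0,0]],"dr":[[0,0,0],[0,0,0],[0,0,0],[0,0,0],[0,0,0]],"jaw":[255,255,255,255,255]}'
python3 - <<'E'
from h import *
st=get_state(); print(st["eef_pos"]); a=read_camera("wrist")[:,:,::-1]; cv2.imwrite("pics/w2.png",a)
E
```

```text
time: 2.65
eef_pos: [0.3778, 0.2108, 0.2369]
tcp_rot: [0.674, 0.739, 0.005, 0.003]
contact_force: [1.2, 0.2, 0.8]
opening: -0.002
time: 3.07
eef_pos: [0.3735, 0.2065, 0.122]
tcp_rot: [0.675, 0.737, -0.004, -0.002]
contact_force: [-0.1, 1.3, -0.4]
opening: -0.001
[0.37346468 0.20651358 0.1219769 ]
```

View pics/w2.png

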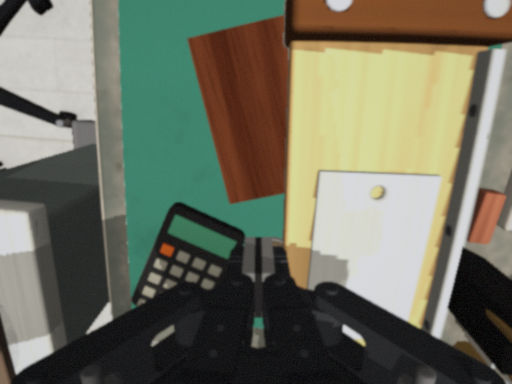

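The fingertips at (265,240) are just in front of the plate's long edge (column ~312) and clear of it. I'll lower to 117 mm and push +x in small steps.

```bash
python3 -m jog '{"travel":[[4,2,-3],[2,0,-2],[0,0,0],[0,0,0]],"dr":[[0,0,0],[0,0,0],[0,0,0],[0,0,0]],"jaw":[255,255,255,255]}'
```

```text
time: 3.45
eef_pos: [0.3833, 0.2107, 0.1225]
tcp_rot: [0.675, 0.738, 0.001, 0.001]
contact_force: [0.7, -1.4, 0.1]
opening: 0.0
```

```bash
python3 -m jog '{"travel":[[0,0,-3],[0,0,-2],[0,0,0],[0,0,0]],"dr":[[0,0,0],[0,0,0],[0,0,0],[0,0,0]],"jaw":[255,255,255,255]}'
```

```text
time: 3.78
eef_pos: [0.3832, 0.2109, 0.1183]
tcp_rot: [0.674, 0.738, 0.001, 0.001]
contact_force: [-3.2, -1.7, 9.5]
opening: -0.0
```

```bash
python3 -m jog '{"travel":[[0,0,1],[0,0,0],[0,0,0]],"dr":[[0,0,0],[0,0,0],[0,0,0]],"jaw":[255,255,255]}'
python3 - <<'E'
from h import *
st=get_state(); print(st["eef_pos"],st["contact_force"]); a=read_camera("wrist")[130:300,200:460,::-1]; cv2.imwrite("pics/w3.png",cv2.resize(a,None,fx=3,fy=3,interpolation=cv2.INTER_CUBIC))
E
```

```text
time: 4.03
eef_pos: [0.383, 0.2108, 0.1183]
tcp_rot: [0.675, 0.738, 0.001, 0.0]
contact_force: [-0.1, -0.9, 6.2]
opening: -0.002
[0.38296686 0.21084028 0.11831051] [-0.05106797 -0.85714592  6.16687449]
```

View pics/w3.png

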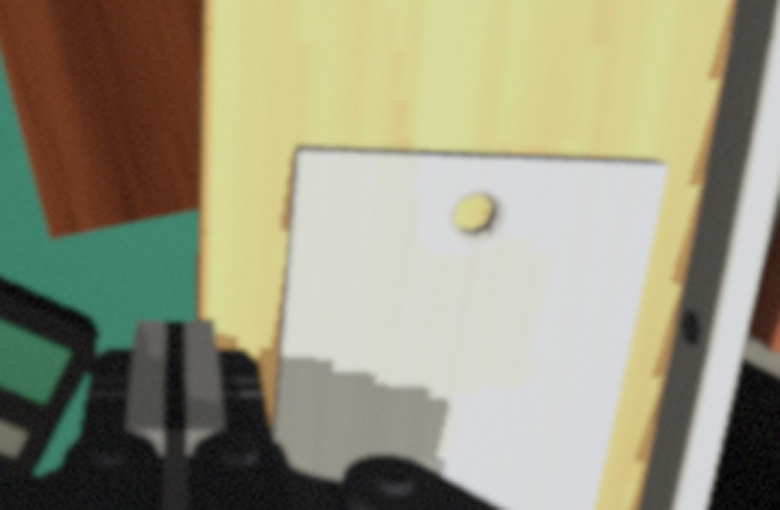

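The tips at crop (130–218, 325) overlap the board edge (203) and rest on the board. That puts the board top at a measured z of about 118.3 in TCP terms. I'll raise to about 120 and push +x.

```bash
python3 -m jog '{"travel":[[0,0,3.5],[0,0,0],[3,0,0],[3,0,0],[3,0,0]],"dr":[[0,0,0],[0,0,0],[0,0,0],[0,0,0],[0,0,0]],"jaw":[255,255,255,255,255]}'
python3 -m jog '{"travel":[[2,0,0],[2,0,0],[1,0,0],[1,0,0],[0,0,0]],"dr":[[0,0,0],[0,0,0],[0,0,0],[0,0,0],[0,0,0]],"jaw":[255,255,255,255,255]}'
```

```text
time: 4.5
eef_pos: [0.3913, 0.2105, 0.1204]
tcp_rot: [0.675, 0.738, -0.0, -0.0]
contact_force: [0.9, -0.8, -0.2]
opening: -0.001
time: 4.92
eef_pos: [0.3973, 0.2106, 0.1207]
tcp_rot: [0.675, 0.738, -0.0, -0.0]
contact_force: [-0.1, 0.7, -0.5]
opening: 0.002
```

```bash
python3 -m jog '{"travel":[[0,0,-0.8],[1,0,0],[1,0,0],[1,0,0],[0,0,0]],"dr":[[0,0,0],[0,0,0],[0,0,0],[0,0,0],[0,0,0]],"jaw":[255,255,255,255,255]}'
python3 -m jog '{"travel":[[1,0,0],[1,0,0],[1,0,0],[0,0,0],[0,0,0]],"dr":[[0,0,0],[0,0,0],[0,0,0],[0,0,0],[0,0,0]],"jaw":[255,255,255,255,255]}'
python3 - <<'E'
from h import *
st=get_state(); print(st["eef_pos"],st["contact_force"]); a=read_camera("wrist")[130:300,200:460,::-1]; cv2.imwrite("pics/w4.png",cv2.resize(a,None,fx=3,fy=3,interpolation=cv2.INTER_CUBIC))
E
```

```text
time: 5.33
eef_pos: [0.4005, 0.2106, 0.12]
tcp_rot: [0.675, 0.738, 0.0, 0.0]
contact_force: [-0.0, 0.4, 0.9]
opening: 0.001
time: 5.75
eef_pos: [0.4035, 0.2106, 0.1201]
tcp_rot: [0.675, 0.738, 0.0, 0.0]
contact_force: [-0.4, -0.4, -0.4]
opening: -0.007
[0.40348613 0.21059181 0.1200575 ] [-0.40919032 -0.41019632 -0.42133384]
```

View pics/w4.png

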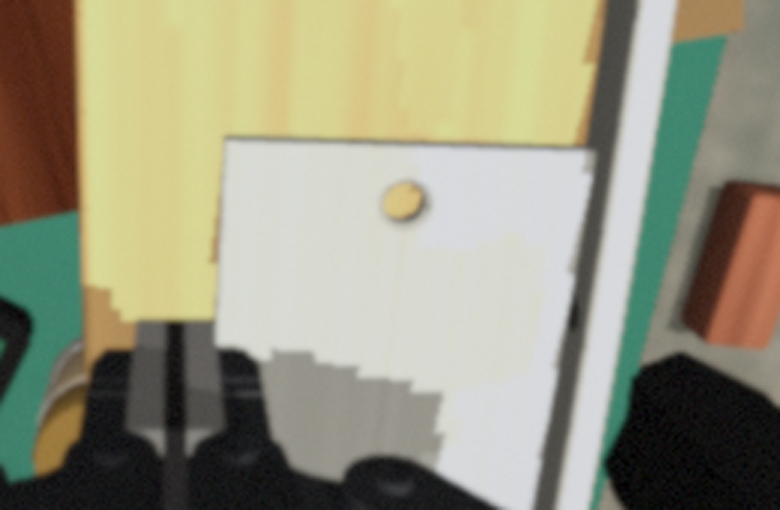

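The plate's far corner (592,150) is almost at the fence. I'll keep going until the force rises.

```bash
python3 -m jog '{"travel":[[1,0,0],[1,0,0],[0,0,0],[0,0,0]],"dr":[[0,0,0],[0,0,0],[0,0,0],[0,0,0]],"jaw":[255,255,255,255]}'
python3 -m jog '{"travel":[[1,0,0],[1,0,0],[0,0,0],[0,0,0]],"dr":[[0,0,0],[0,0,0],[0,0,0],[0,0,0]],"jaw":[255,255,255,255]}'
```

```text
time: 6.13
eef_pos: [0.4045, 0.2104, 0.1198]
tcp_rot: [0.675, 0.738, -0.001, -0.001]
contact_force: [-5.2, -1.7, 2.7]
opening: -0.001
time: 6.47
eef_pos: [0.4048, 0.2103, 0.1196]
tcp_rot: [0.675, 0.738, -0.003, -0.002]
contact_force: [-9.7, -2.8, 7.2]
opening: 0.004
```

The plate is against the fence (reaction −9.7 N). Now I back off, lift, and move over behind the stop-side end.

```bash
python3 -m jog '{"travel":[[-6,0,0],[-8,0,0],[0,0,20],[0,0,20],[18,22,0]],"dr":[[0,0,0],[0,0,0],[0,0,0],[0,0,0],[0,0,0]],"jaw":[255,255,255,255,255]}'
python3 -m jog '{"travel":[[18,22,0],[8,20,0],[0,0,0],[0,0,0]],"dr":[[0,0,0],[0,0,0],[0,0,0],[0,0,0]],"jaw":[255,255,255,255]}'
python3 - <<'E'
from h import *
st=get_state(); print(st["eef_pos"],st["contact_force"]); a=read_camera("top")[:,:,::-1]; cv2.imwrite("pics/t5.png",cv2.resize(a[165:270,180:380],None,fx=4,fy=4,interpolation=cv2.INTER_CUBIC))
E
```

```text
time: 6.88
eef_pos: [0.4122, 0.2322, 0.1643]
tcp_rot: [0.675, 0.738, 0.004, 0.003]
contact_force: [1.6, 0.3, 0.6]
opening: 0.001
time: 7.22
eef_pos: [0.4376, 0.2753, 0.1601]
tcp_rot: [0.674, 0.739, 0.001, 0.0]
contact_force: [-0.5, -0.5, -0.2]
opening: -0.0
[0.4376023  0.2753002  0.16009456] [-0.51931965 -0.50157105 -0.22527663]
```

View pics/t5.png

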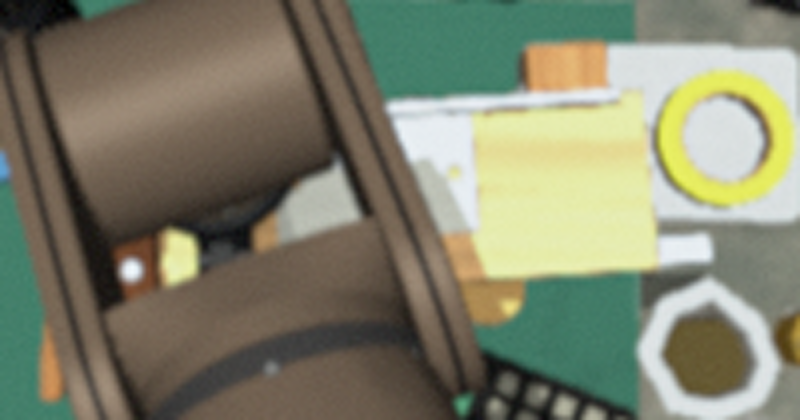

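The plate lies along the fence and the fingers are in the gap between plate and stop. Lowering, then pushing toward the open end.

```bash
python3 -m jog '{"travel":[[0,0,-20],[0,0,-17],[0,0,-3],[0,0,0],[0,0,0]],"dr":[[0,0,0],[0,0,0],[0,0,0],[0,0,0],[0,0,0]],"jaw":[255,255,255,255,255]}'
python3 -m jog '{"travel":[[0.4,-5,0],[0.4,-5,0],[0.4,-5,0],[0.4,-5,0],[0,0,0]],"dr":[[0,0,0],[0,0,0],[0,0,0],[0,0,0],[0,0,0]],"jaw":[255,255,255,255,255]}'
```

```text
time: 7.68
eef_pos: [0.437, 0.274, 0.12]
tcp_rot: [0.675, 0.738, -0.0, 0.0]
contact_force: [-0.3, -0.3, 0.3]
opening: -0.002
time: 8.1
eef_pos: [0.4391, 0.2537, 0.1203]
tcp_rot: [0.675, 0.738, 0.0, 0.0]
contact_force: [0.3, -0.2, 0.5]
opening: -0.0
```

```bash
python3 -m jog '{"travel":[[0.4,-5,-0.5],[0.4,-5,0],[0.4,-5,0],[0.4,-5,0],[0,0,0]],"dr":[[0,0,0],[0,0,0],[0,0,0],[0,0,0],[0,0,0]],"jaw":[255,255,255,255,255]}'
python3 -m jog '{"travel":[[0.4,-5,0],[0.4,-5,0],[0.4,-5,0],[0.4,-5,0],[0.4,-5,0]],"dr":[[0,0,0],[0,0,0],[0,0,0],[0,0,0],[0,0,0]],"jaw":[255,255,255,255,255]}'
python3 -m jog '{"travel":[[0.4,-5,0],[0.4,-5,0],[0.4,-5,0],[0.4,-5,0],[0,0,0]],"dr":[[0,0,0],[0,0,0],[0,0,0],[0,0,0],[0,0,0]],"jaw":[255,255,255,255,255]}'
python3 - <<'E'
from h import *
st=get_state(); print(st["eef_pos"],st["contact_force"]); a=read_camera("top")[:,:,::-1]; cv2.imwrite("pics/t6f.png",a); cv2.imwrite("pics/t6.png",cv2.resize(a[165:270,180:380],None,fx=4,fy=4,interpolation=cv2.INTER_CUBIC))
E
```

```text
time: 8.52
eef_pos: [0.4409, 0.234, 0.12]
tcp_rot: [0.675, 0.738, 0.0, 0.0]
contact_force: [-0.5, 2.4, 3.8]
opening: -0.001
time: 8.93
eef_pos: [0.4429, 0.2095, 0.12]
tcp_rot: [0.675, 0.738, 0.001, 0.0]
contact_force: [-1.5, 4.4, 6.1]
opening: 0.002
time: 9.35
eef_pos: [0.4446, 0.1887, 0.12]
tcp_rot: [0.675, 0.738, 0.0, 0.0]
contact_force: [-1.1, 2.1, 4.9]
opening: 0.0
[0.44455964 0.18874065 0.1199611 ] [-1.12955586  2.08870882  4.89833551]
```

View pics/t6.png

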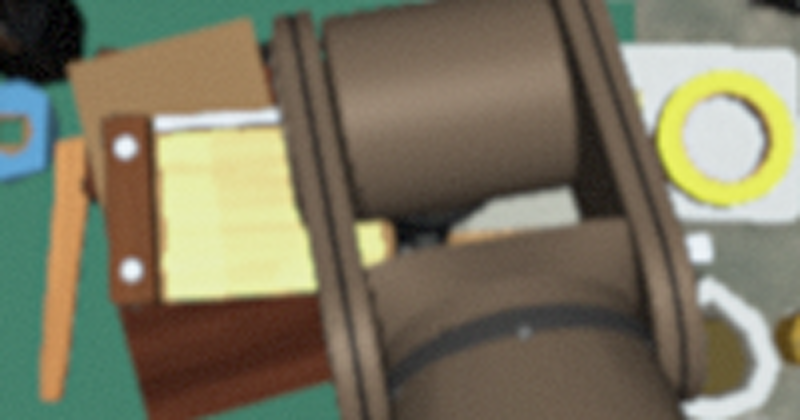

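The plate's near end shows at about crop (455,235), just right of the tips at (420,235). I'll check numerically that the tips are behind the plate and not on top of it.

Run:
```python
from h import *
a=cv2.imread("pics/t6f.png"); hsv=cv2.cvtColor(a,cv2.COLOR_BGR2HSV)
print("tcp px",proj("top",[[.4446,.1887,.118],[.4446,.1777,.118],[.44,.1997,.118]]))
for r in range(217,227): print(r," ".join("%d/%d"%(hsv[r,x,1],hsv[r,x,2]) for x in range(276,312,2)))
print(onplane("top",[(288,222),(292,222),(296,222),(296,219)],.119)[:,:2])
```

```text
tcp px [[281.27607153 207.68604338]
 [286.76052515 207.77954941]
 [275.76435202 209.87899245]]
217 62/62 69/59 73/59 77/53 61/50 57/49 61/50 54/47 45/45 24/42 18/42 12/64 13/122 15/181 18/193 15/192 16/193 16/192
218 67/53 56/50 64/48 54/47 31/41 51/40 33/47 42/49 16/49 0/39 5/50 16/115 13/163 13/190 16/191 17/191 15/192 15/191
219 90/68 72/39 34/38 12/43 12/41 7/39 12/44 11/47 12/42 16/47 12/86 15/157 14/188 15/191 12/189 15/191 13/192 16/193
220 116/110 97/42 0/21 8/31 22/35 20/38 17/44 7/38 12/42 10/75 15/132 15/183 12/190 17/193 12/189 12/190 15/192 15/188
221 117/152 113/68 60/17 27/19 26/30 30/34 23/33 36/28 5/50 17/118 16/156 18/186 19/191 18/187 18/187 23/189 20/178 26/177
222 116/172 119/90 12/22 27/19 40/19 33/23 9/28 24/21 41/74 39/150 41/167 45/191 48/186 51/186 48/177 59/187 53/167 50/154
223 111/181 123/102 64/20 23/22 35/36 12/44 17/46 38/20 93/102 76/171 86/183 82/195 88/185 88/182 81/160 88/160 84/139 74/128
224 113/181 115/109 85/15 29/26 20/51 12/64 13/57 16/32 106/123 110/174 106/178 102/177 102/165 103/153 95/134 93/124 83/113 78/104
225 105/192 116/117 25/31 14/36 9/54 7/73 19/67 53/53 104/123 109/154 103/148 100/138 94/125 86/116 83/105 74/103 75/99 68/102
226 96/201 117/118 5/54 8/61 16/65 24/84 39/84 65/83 86/113 93/124 84/112 78/105 73/102 72/96 68/97 70/102 73/98 69/104
[[0.41608935 0.17507052]
 [0.41622372 0.16709595]
 [0.41635767 0.15911994]
 [0.42233879 0.15914886]]
```

Run:
```python
from h import *
a=read_camera("wrist")[130:320,150:410,::-1]; cv2.imwrite("pics/w7.png",cv2.resize(a,None,fx=3,fy=3,interpolation=cv2.INTER_CUBIC))
```

```text
(no output)
```

View pics/w7.png

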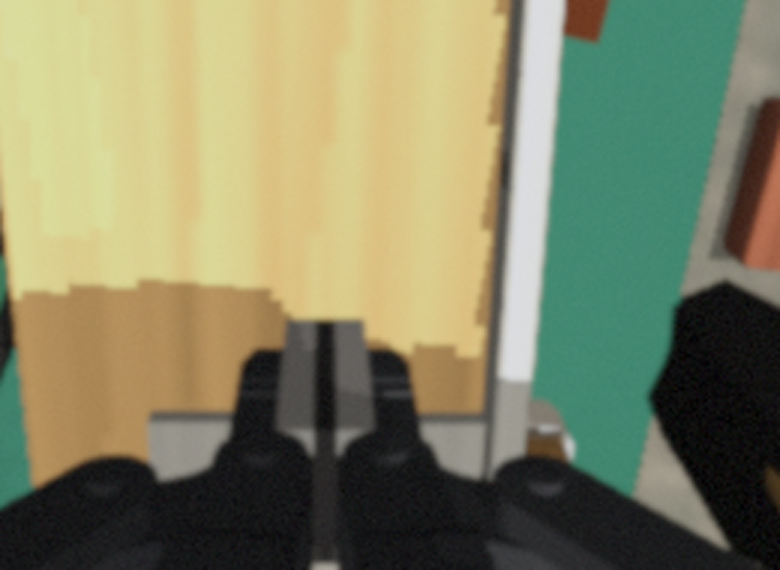

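The plate's end edge shows at crop row ~412, columns 150–487, and its right corner meets the fence, so it is being pushed square from behind. I'll measure that edge.

Run:
```python
from h import *
st=get_state()
P=onplane("wrist",[(200,267.3),(312.3,268.3)],.119,st)[:,:2]*1000; print(st["eef_pos"],P,np.linalg.norm(P[1]-P[0]))
e=P.mean(0); u=np.array([-.085,.996]); print("end s from board end",(e-[420,62])@u,"want 70; tcp-edge",(st["eef_pos"][:2]*1000-e)@u)
```

```text
[0.44455399 0.18876797 0.11991655] [[414.92455714 175.7693781 ]
 [475.91195508 180.58458272]] 61.177192671810595
end s from board end 113.55172071473791 want 70; tcp-edge 10.622085263110208
```

The edge is 61 mm long and 10.6 mm ahead of the TCP, with 43.5 mm to go. I'll ease the press slightly and push about 41 mm.

```bash
python3 -m jog '{"travel":[[0.4,-5,0.8],[0.4,-5,0],[0.4,-5,0],[0.4,-5,0],[0.4,-5,0]],"dr":[[0,0,0],[0,0,0],[0,0,0],[0,0,0],[0,0,0]],"jaw":[255,255,255,255,255]}'
python3 -m jog '{"travel":[[0.4,-5,0],[0.4,-5,0],[0.4,-5,0],[0.1,-1.5,0],[0,0,0]],"dr":[[0,0,0],[0,0,0],[0,0,0],[0,0,0],[0,0,0]],"jaw":[255,255,255,255,255]}'
python3 -m jog '{"travel":[[-0.6,7,0],[0,0,30],[0,0,40],[0,20,40],[0,0,0]],"dr":[[0,0,0],[0,0,0],[0,0,0],[0,0,0],[0,0,0]],"jaw":[255,255,255,255,255]}'
```

```text
time: 9.87
eef_pos: [0.446, 0.1638, 0.1201]
tcp_rot: [0.675, 0.738, -0.0, -0.0]
contact_force: [-0.6, 2.2, 1.8]
opening: -0.002
time: 10.28
eef_pos: [0.4473, 0.1474, 0.1201]
tcp_rot: [0.675, 0.738, -0.0, 0.0]
contact_force: [-0.1, 0.9, 0.7]
opening: 0.001
time: 10.7
eef_pos: [0.4507, 0.1762, 0.2361]
tcp_rot: [0.674, 0.739, 0.006, 0.004]
contact_force: [0.8, 0.5, 1.4]
opening: -0.003
```

```bash
python3 -m jog '{"travel":[[0,40,0],[0,40,0],[0,40,0],[0,0,0],[0,0,0]],"dr":[[0,0,0],[0,0,0],[0,0,0],[0,0,0],[0,0,0]],"jaw":[255,255,255,255,255]}'
python3 - <<'E'
from h import *
a=read_camera("top")[:,:,::-1]; cv2.imwrite("pics/t8f.png",a); cv2.imwrite("pics/t8.png",cv2.resize(a[170:260,260:390],None,fx=6,fy=6,interpolation=cv2.INTER_CUBIC))
hsv=cv2.cvtColor(np.ascontiguousarray(a),cv2.COLOR_BGR2HSV); H,S,V=[hsv[...,i] for i in range(3)]
E
```

```text
time: 11.12
eef_pos: [0.4458, 0.2956, 0.2266]
tcp_rot: [0.673, 0.74, -0.001, -0.0]
contact_force: [-0.8, 0.3, 0.2]
opening: -0.003
```

View pics/t8.png

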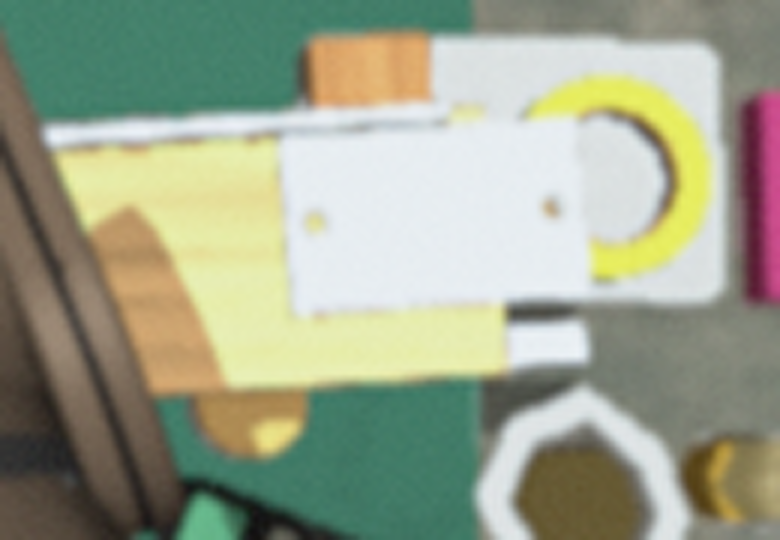

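The plate (crop 282–590, 120–315) lies along the fence, its tip at about column 590 and the tongue's tip also at about 590.

Run:
```python
from h import *
f=lambda pts,z: onplane("top",[(260+x/6-.4,170+y/6-.4) for x,y in pts],z)[:,:2]*1000
c=f([(282,142),(297,315),(591,297),(577,119)],.119); t=f([(589,322),(589,362)],.1); b=f([(507,372),(504,310)],.115)
u=np.array([-.085,.996]); n=np.array([.996,.085])
print(c); cen=c.mean(0); ax=c[0]+c[1]-c[2]-c[3]; print("cen",cen,"yaw",np.degrees(np.arctan2(-ax[0],ax[1])))
print("sizes",np.linalg.norm(ax)/2)
print("tip s",(c[2:]@u).mean(),"end s",c[:2].mean(0)@u,"tongue s",t@u,"board end s",b@u)
# fence base line: x=473.7 at y=200, slope
fx=473.7-.085*(cen[1]-200); print("perp to fence",(fx-cen[0])*.996)
```

```text
[[474.51523184 138.03262564]
 [416.59429283 132.98630471]
 [424.18073766  34.89357486]
 [484.03834645  38.61091154]]
cen [449.83215219  86.13085419] yaw 4.9508507225170355
sizes 99.12705557995734
tip s -1.994076847196851 end s 97.09527251446659 tongue s [-4.44826092 -3.07936827] board end s [28.25890078 27.27455755]
perp to fence 33.41253829861558
```

Overhang agrees with the tongue to within 2 mm and the yaw matches. The fence gap is less certain, 2 to 3.4 mm against a 5 mm limit, so I'll take one close wrist look at it.

```bash
python3 -m jog '{"travel":[[0,-40,5],[0,-40,5],[0,-40,5],[0,-40,5],[0,-40,0]],"dr":[[0,0,0],[0,0,0],[0,0,0],[0,0,0],[0,0,0]],"jaw":[255,255,255,255,255]}'
python3 -m jog '{"travel":[[0,-30,0],[0,-20,0],[0,0,0],[0,0,0]],"dr":[[0,0,0],[0,0,0],[0,0,0],[0,0,0]],"jaw":[255,255,255,255]}'
python3 - <<'E'
from h import *
st=get_state(); a=read_camera("wrist")[:,:,::-1]; cv2.imwrite("pics/w9f.png",a); np.save("w9.npy",np.r_[st["eef_pos"],st["tcp_rot"]])
cv2.imwrite("pics/w9.png",cv2.resize(a[40:240,190:340],None,fx=3,fy=3,interpolation=cv2.INTER_CUBIC)); print(st["eef_pos"])
E
```

```text
time: 11.58
eef_pos: [0.4465, 0.0911, 0.2484]
tcp_rot: [0.675, 0.738, 0.0, 0.001]
contact_force: [0.8, -0.4, -0.2]
opening: 0.002
time: 11.92
eef_pos: [0.4464, 0.0422, 0.2473]
tcp_rot: [0.676, 0.737, -0.0, -0.0]
contact_force: [1.1, 0.2, 0.5]
opening: 0.002
[0.44636508 0.04224504 0.24730408]
```

View pics/w9.png

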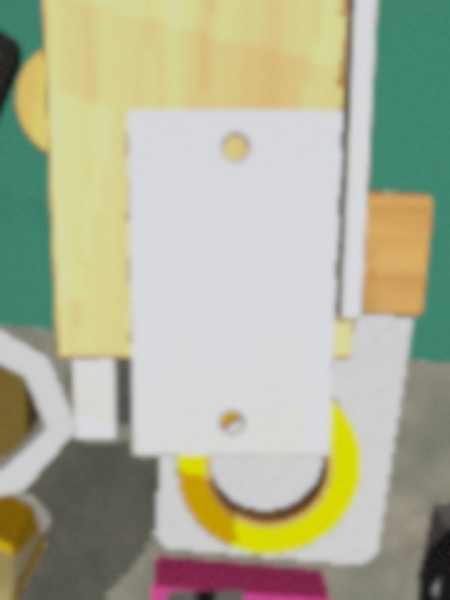

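The plate's right edge is at column ~342→331 and the fence's top inner edge at ~349→343, with only a dark sliver of fence face between them. Working out the numbers:

Run:
```python
from h import *
v=np.load("w9.npy"); st=dict(eef_pos=v[:3],tcp_rot=v[3:])
a=cv2.imread("pics/w9f.png"); g=cv2.cvtColor(a,cv2.COLOR_BGR2GRAY).astype(int)
for r in(85,100,120,138): print(r,g[r,294:320])
f=lambda pts,z: onplane("wrist",[(190+x/3-.33,40+y/3-.33) for x,y in pts],z,st)[:,:2]*1000
c=f([(342,111),(128,111),(133,456),(331,453)],.119); fo=f([(374,110),(361,312)],.126); fr=f([(46,110),(58,355)],.115); t=f([(95,439)],.1)
ax=c[0]+c[1]-c[2]-c[3]; cen=c.mean(0); u=ax/np.linalg.norm(ax); n=np.array([u[1],-u[0]])
print("L",np.linalg.norm(ax)/2,"yaw",np.degrees(np.arctan2(-u[0],u[1])))
for nm,X in(("fence outer",fo),("front",fr)): d=X[0]-X[1]; print(nm,(X-cen)@n,"yaw",np.degrees(np.arctan2(-d[0],d[1])))
print("plate edges n",(c-cen)@n,"tongue-tip vs plate tip s",(t-cen)@u,(c[2:]-cen)@u,"board end",(fr[1]-cen)@u)
```

```text
85 [216 216 216 216 215 217 216 215 205 177 134 133 178 206 215 216 216 213
 200 164 124 112 111 111 111 110]
100 [217 217 217 216 216 216 216 216 205 171 132 156 196 213 216 217 215 205
 176 138 115 112 112 110 111 111]
120 [216 217 217 218 216 217 216 207 180 144 154 193 211 216 217 216 208 189
 175 171 170 170 171 170 170 170]
138 [217 217 217 217 218 217 212 193 159 152 188 208 216 217 216 208 188 171
 163 164 164 167 170 172 173 171]
L 101.25195622013983 yaw 4.894269391344679
fence outer [37.91518943 36.96869173] yaw 3.9180981394436407
front [-53.88683935 -53.64262024] yaw 5.091196320490812
plate edges n [ 30.12099364 -30.12099364 -30.99825909  30.99825909] tongue-tip vs plate tip s [-51.11236036] [-51.11592244 -50.13603378] board end -19.830906664403983
```

The wrist measurement puts the front edge 53.8 mm from the plate's centre (54 if flush) and the fence gap at about 1 mm. Plate tip and tongue tip agree within 1 mm, and the board end is 19.8 mm from the plate's centre (20 wanted). The arm is clear, so I'm handing in.

```bash
python3 -c "
from plant import *
print(get_state()['contact_force']); print(sign_off())"
```

```text
[-0.71575956  1.18448819  0.05658202]
the job is handed in; nothing more can be done
None
```

The plate is at the open end, sticking out level with the tongue and lying against the back fence. I handed the job in at about 12 s. With shut fingertips I pushed it square onto the fence (about 10 N), then slid it about 120 mm along the ledge from the stop side. The arm then moved clear.

**Last checks (wrist camera):**

| Check | Measured | Wanted |
|---|---|---|
| Plate tip against tongue tip | within 1 mm | within 10 mm |
| Board end to plate centre | 19.8 mm | 20 mm |
| Gap at the fence | 0–2 mm | under 5 mm |
| Plate yaw against ledge | 4.9° against 4.8–5.1° | within 0.06 rad (3.4°) |

**Disagreements:**
- **Fence gap:** the top camera and the earlier fence line gave 2–3.4 mm, which is why I took the closer wrist look.
- **Ledge yaw:** the first estimate of 5.9° was coarser than the later 4.8–5.1°. A two-point fit of the fence's outer edge gave 3.9°.
- **Board height:** the board was felt at a measured tool height of about 118 to 120 mm, not 115 mm. The fingers pressed on it with up to about 10 N when I lowered them to the board, and about 6 N during the slide.

I saw no bystander displaced in the views I took, but I did not measure them individually.

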